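# Scan the sample chest, then hold its lid open

## Robot

A 7-joint arm with a two-finger parallel gripper is mounted at the origin on the work surface. World frame = base frame: x ahead of the robot, y to its left, z up, the work surface at z = 0. Lengths are in m, angles in rad, forces in N, time in s.
With the tool pointing down it reaches from about 0.35 to 0.775 m from the base axis. Payload 3.1 kg.
Tool frame: the origin (TCP) lies midway between the tips of the shut fingers; the grasp point (between the pads) lies 19 mm behind it (arm.grip_point_offset is the distance from the TCP to the grasp point, in m); x points along the fingers, z is the direction in which the jaws open and shut, and the axes are right-handed (so a half turn about x gives the same grasp; the last joint's range is limited). The gripper opens to 85 mm and grips with 20 to 120 N. Pads are 22 mm wide; open, the fingers measure 114 mm over their backs; the gripper's body (76 mm by 85 mm) begins 54 mm behind the grasp point. The pads swing forward as they close: fully open they stand 13 mm farther back than shut.
Start: joints at [1.081, 0.311, 0.014, 1.512, -0.004, 1.319, -0.027], TCP at [0.238, -0.496, 0.231] pointing down, gripper open.
Joint ranges: [-2.7, 2.7], [-0.3, 1.91], [-1.27, 1.3], [0.12, 2.57], [-1.44, 4.58], [0.2, 2.03], [-3.05, 3.05]. Speed limits (rad/s): [2.79, 2.79, 3.14, 3.14, 3.14, 3.14, 3.14].

## Interface

Orientations are given as a unit quaternion [x, y, z, w].
In Python, from station import arm, cams gives the robot as it stands. The module is installed in compiled form; this text tells all that it offers.
- The arm moves only by the shell command python3 -m crank 'ROWS' [FORCE]. ROWS is text: rows parted by semicolons, each of 5 numbers parted by spaces: the shift along the tool's x, y, z in m, then the turn about the tool's x in rad, then the opening, from 0 (shut) to 1 (fully open). In form: dx dy dz spin jaw; .... A call has exactly 5 rows; each row is the pose to reach, as a shift and turn from the pose commanded when the call began, along the tool's axes at that moment; what a row does not reach only later rows make up. A row lasts 1/12 s, in which the tool goes at most 41.7 mm and 7.16 degrees, less where a joint would pass 70% of its speed; a pose out of reach is approached as far as the arm can. A call with a gripper value outside its range is refused whole. The fingers move at their own pace and stop on an object; FORCE is the grip in N (left out, the last holds). Time passes only in rows, so rows that repeat a pose let the fingers close, or fill a call up. It gives the time, the measured TCP pose, the force and the opening at its end, in the units of the state.
- arm.get_obs(): the state, without advancing time (a new reading comes with each control period).
- cams.read_camera(name): name is "scene" or "top" or "wrist"; returns a dict with "pixels" (400x640x3 uint8, red, green, blue), "depth" (400x640 float32, m along the optical axis (not along the pixel's ray), 0 where there is no reading), "intrinsics" (3x3 intrinsics, pixels), "dist_coeffs" ([k1, k2, p1, p2, k3] as OpenCV has them; the pictures are not rectified), "R" (3x3) and "t" (3): a world point X has camera coordinates R X + t. Camera axes: x right, y down, z forward; pixel columns grow to the right and rows downward; lengths in m; the calibration is good to about 2 mm. A picture is of the moment at which its call begins.
- arm.close_job(): hands the job in, once; it reports no verdict.
The state is a dict: "time_s": time; "qpos": joint angles; "joint_velocities": joint speeds; "effort": joint torques, N m; "eef_pos": TCP position; "tcp_rot": TCP orientation; "ft_force": force on the tool from outside, world axes, zero at the start; "ft_torque": the same for the moment, N m; "width": finger opening in m.
Only numpy, scipy, OpenCV 4.12 (cv2) and the standard library are available. Lean on these libraries where they do the work, as an engineer would, in place of code of your own. Each camera call takes 0.05 s, during which the arm holds its last target.

## Task

Log the sample chest before it is opened: with the lid shut, take the hand scanner from its stand, aim its window at the middle of the barcode label on the chest's lid from about 9 cm away and hold it steady there for a good second, then lay the scanner back in its stand the way it was. Then take the lid by its handle, open it to 50 degrees and keep holding it there so that a colleague can pick out a vial: the lid falls shut when let go, so the program finishes while the gripper is still holding it at that angle. Do not drop the scanner on the bench, and leave the flasks, the bottle and the beaker standing where they are.

Things in the scene. Friction and masses are not known exactly. Their poses are not given: they have to be found in the camera images.
- scanner_mid (a point): Hand barcode scanner, loose, 200 g: level grey handle 150 long (x) x 30 wide (y) x 28 high (z), black head 46 wide drooping 60 degrees at its +x end to 41 mm below the handle's underside. This point is the centre of the handle; x runs towards the head, z up. Grip here from above, closing along y. At the start it lies in the stand, the head free ahead of it; 78 mm of handle is clear between the saddles.
- scanner_window (a point): Centre of the scanner's glass window (36 x 20 mm) at the end of the head, 105.5 mm ahead of (x) and 47.6 mm below (z) scanner_mid in the scanner's frame. Its own x axis is the line of sight, pointing out of the window, 60 degrees below the handle's x axis; its y axis is the scanner's y.
- scanner: The scanner itself; origin at the centre of the underside of the handle, 14 mm below scanner_mid, same axes.
- stand: Aluminium stand, fixed: base 150 (x) x 70 (y) x 12 mm, two forked saddles 12 thick, 56 wide, at x = -45 and +45 mm. Saddle floors are 60 mm above the bench; prongs 12 mm high leave 40 mm for the 30 mm handle. Origin at the centre of its underside, z up. With the scanner home, scanner_mid is 74 mm above the origin (within 4 mm along x at the start), x axes alike.
- chest: White plastic sample chest, fixed to the bench, 200 (x) x 260 (y) x 110 mm high, open box with vials inside under a hinged lid. Origin at the centre of its underside; x points away from the robot side towards the hinge side, z up.
- lid (a joint): Opening angle of the chest's lid in rad: 0 shut, grows as the handle edge rises, stop at 1.75. The hinge is nearly free: the lid (0.3 to 0.55 kg, grey, 204 x 264 x 10 mm) falls shut when let go. 50 degrees is 0.873 rad.
- lid_handle (a point): Centre of the lid's handle: round steel bar 12 mm thick, 110 mm long along the lid's y axis, on two end posts; its centre is 45 mm above the lid's underside (35 mm above its top) and 170 mm from the hinge line, on the robot's side. Turns with the lid; z is normal to the lid. The bar can turn between the fingers, so a gripper pointing down can follow the swing.
- lid_hinge (a point): Middle of the hinge line on the chest's far (+x) rim, 110.5 mm above the bench, at the lid's underside. The hinge line is the y axis. With the lid shut, x points from the handle side to the hinge; the lid opens by turning by the joint angle about +y here.
- label (a point): Middle of the barcode label, white paper with black bars, 40 (x) x 64 (y) mm, on top of the lid, 75 mm from the hinge line and 55 mm towards +y from the lid's middle. Axes as the lid's, z out of the label. No part of the lid but the handle rises above the label's plane.
- flask_a_mid (a point): Bystander: conical glass flask, 80 mm across, 125 high; a point 50 mm up its axis.
- flask_b_mid (a point): Bystander: smaller conical glass flask, 72 mm across, 113 high; a point 50 mm up its axis.
- reagent_mid (a point): Bystander: glass bottle with a label and a green cap, 64 mm across, 130 high; a point half-way up its axis.
- beaker_mid (a point): Bystander: open glass beaker, 64 mm across, 85 high; a point half-way up its axis.
- rack: Bystander, fixed: white vial rack block with six holes, 100 (x) x 140 (y) x 45 mm; origin at the centre of its underside.
Not all that is in view belongs to the job. Leave any orange or red look-alike of the stand alone.

How it is judged:
On the way, in this order (a step that is already met when the one before it is completed fails the run):
1. the scanner, held in the fingers and steady, looks at the middle of the label from 5 to 14 cm for 1 s, with the lid shut (x of label in the frame of scanner_window between 0.05 and 0.14 m and y of label in the frame of scanner_window between -0.013 and 0.013 m and z of label in the frame of scanner_window between -0.013 and 0.013 m and linear speed of scanner below 0.03 m/s and angular speed of scanner below 0.2 rad/s and contact force between the fingers and scanner above 0.5 N and value of joint lid below 0.05 rad), for 0.9 s.
2. the scanner lies in its stand again, head at the same end, let go, with the lid still shut (x of scanner_mid in the frame of stand between -0.02 and 0.02 m and y of scanner_mid in the frame of stand between -0.012 and 0.012 m and z of scanner_mid in the frame of stand between 0.068 and 0.082 m and x of scanner_window in the frame of stand between 0.07 and 0.14 m and contact force between the fingers and scanner below 0.05 N and linear speed of scanner below 0.02 m/s and value of joint lid below 0.05 rad), for 0.2 s.
At the end, for the whole second after the job is handed in: The lid stands still at 50 degrees, within 6 degrees, carried by the fingers alone, and the scanner lies let go in its stand (handle centre within 20 mm along and 12 mm across of its place, head at the same end) (value of joint lid between 0.768 and 0.977 rad and velocity of joint lid between -0.06 and 0.06 rad/s and contact force between the fingers and lid above 0.3 N and contact force between scanner and lid below 0.01 N and x of scanner_mid in the frame of stand between -0.02 and 0.02 m and y of scanner_mid in the frame of stand between -0.012 and 0.012 m and z of scanner_mid in the frame of stand between 0.068 and 0.082 m and x of scanner_window in the frame of stand between 0.07 and 0.14 m and contact force between the fingers and scanner below 0.05 N and linear speed of scanner below 0.02 m/s); the arm keeps its last pose, push and grip.
It fails at once if a flask, the bottle or the beaker is shifted more than 4 cm or knocked over (distance of any of flask_a_mid, flask_b_mid, reagent_mid, beaker_mid from where it was at the start of the episode above 0.04 m or angle between any of flask_a_mid, flask_b_mid, reagent_mid, beaker_mid's own z axis and vertical above 0.6 rad).
It fails at once if the scanner is dropped on the bench (height (world z) of scanner_mid below 0.045 m).
It also fails if it takes over 61 s, if anything falls off the work surface, if the arm or the gripper's body presses on something with over 40 N, if the wrist force passes 120 N, or if a joint passes its speed limit or range.

## Working session

There is one attempt and no reset: what is moved stays moved. The work goes in short steps, Python scripts to look and compute and a shell command to move; the robot and the scene stay as the last step left them, time stands still between calls to the robot, and variables do not carry over. Pictures are saved under pics/ and viewed, and the job is handed in when it is done.

```bash
mkdir -p pics; ls; python3 - <<'E'
from station import arm,cams
import cv2,numpy as np
o=arm.get_obs()
for k,v in o.items(): print(k,np.round(v,4))
print(arm.grip_point_offset)
for n in ["scene","top","wrist"]:
    c=cams.read_camera(n); cv2.imwrite(f"pics/{n}0.png",c["pixels"][:,:,::-1]); np.savez(f"pics/{n}0.npz",**c)
    print(n,np.round(c["intrinsics"],1).tolist(),np.round(c["R"],3).tolist(),np.round(c["t"],3),np.round(c["dist_coeffs"],3))
E
```

```text
pics
time_s 0.0
qpos [ 1.0813  0.3117  0.014   1.513  -0.0044  1.3192 -0.0272]
joint_velocities [-0.0003  0.002   0.0009  0.0004  0.0012  0.001   0.0006]
effort [-5.00000e-04 -3.79916e+01  1.45500e-01 -2.30590e+01  1.22000e-02
  1.38000e-02 -0.00000e+00]
eef_pos [ 0.2378 -0.4951  0.2302]
tcp_rot [ 0.3769  0.5993 -0.3761  0.5978]
ft_force [-0.1783  0.3963  0.0321]
ft_torque [ 0.0173 -0.0086  0.0759]
width 0.0854
0.0187
scene [[408.9, 0.0, 315.1], [0.0, 408.9, 192.8], [0.0, 0.0, 1.0]] [[-0.346, 0.938, 0.018], [0.706, 0.273, -0.653], [-0.618, -0.213, -0.757]] [ 0.258 -0.292  1.513] [-0.077  0.     0.     0.     0.   ]
top [[385.3, 0.0, 312.9], [0.0, 385.3, 198.3], [0.0, 0.0, 1.0]] [[-0.024, -1.0, 0.013], [-0.981, 0.021, -0.191], [0.19, -0.018, -0.982]] [-0.055  0.556  0.997] [-0.083  0.     0.     0.     0.   ]
wrist [[341.1, 0.0, 319.0], [0.0, 341.1, 199.5], [0.0, 0.0, 1.0]] [[0.433, -0.901, -0.002], [-0.851, -0.41, 0.328], [-0.297, -0.14, -0.945]] [-0.549 -0.044  0.381] [0.014 0.    0.    0.    0.   ]
```

View pics/scene0.png

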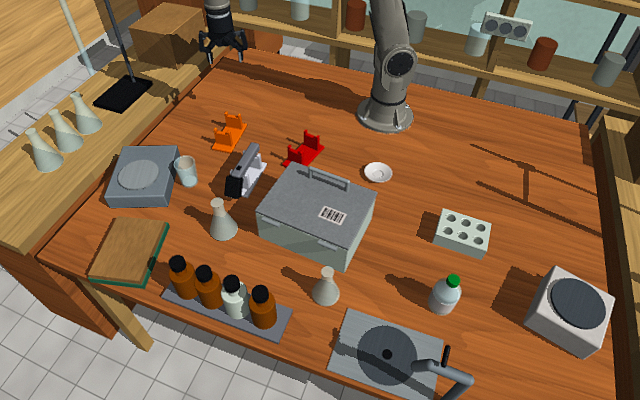

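View pics/top0.png

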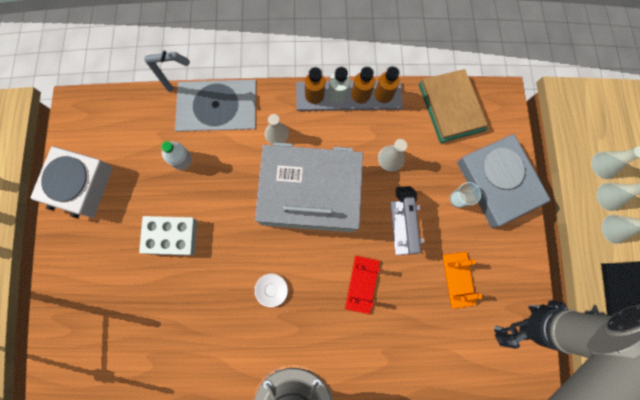

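View pics/wrist0.png

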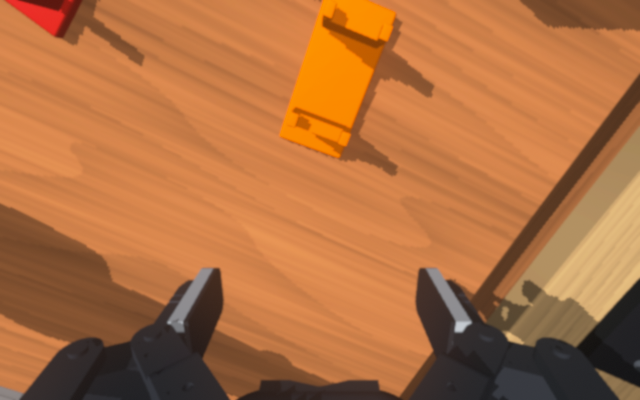

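The scanner lies in the aluminium stand at top (405,222). The orange (460,280) and red (363,285) stands are empty look-alikes. The chest is at (310,190), with its label at (289,174) and its handle at (308,210). I'll enlarge these to confirm.

```bash
cat > h.py <<'E'
import numpy as np,cv2
def load(n): return dict(np.load(f"pics/{n}.npz"))
def pix2world(c,u,v,d=None):
    K=c["intrinsics"];p=cv2.undistortPoints(np.array([[[u,v]]],float),K,c["dist_coeffs"])[0,0]
    if d is None: d=np.median(c["depth"][int(round(v))-1:int(round(v))+2,int(round(u))-1:int(round(u))+2])
    return c["R"].T@(np.array([p[0]*d,p[1]*d,d])-c["t"])
def onplane(c,u,v,z):
    K=c["intrinsics"];p=cv2.undistortPoints(np.array([[[u,v]]],float),K,c["dist_coeffs"])[0,0]
    r=c["R"].T@np.array([p[0],p[1],1.]);o=-c["R"].T@c["t"]
    return o+r*(z-o[2])/r[2]
def proj(c,X):
    return cv2.projectPoints(np.array(X,float).reshape(-1,1,3),cv2.Rodrigues(c["R"])[0],c["t"],c["intrinsics"],c["dist_coeffs"])[0][:,0]
def cloud(c):
    d=c["depth"];h,w=d.shape
    uv=np.stack(np.meshgrid(np.arange(w),np.arange(h)),-1).reshape(-1,1,2).astype(float)
    p=cv2.undistortPoints(uv,c["intrinsics"],c["dist_coeffs"])[:,0]
    P=np.c_[p,np.ones(len(p))]*d.reshape(-1,1)
    W=(P-c["t"])@c["R"]
    W[d.reshape(-1)==0]=np.nan
    return W.reshape(h,w,3)
E
python3 - <<'E'
from h import *
c=load("top0")
im=c["pixels"][:,:,::-1]
cv2.imwrite("pics/ta.png",cv2.resize(im[175:265,360:480],None,fx=6,fy=6,interpolation=cv2.INTER_CUBIC))
cv2.imwrite("pics/tb.png",cv2.resize(im[135:240,245:375],None,fx=6,fy=5.6,interpolation=cv2.INTER_CUBIC))
s=load("scene0")["pixels"][:,:,::-1]
cv2.imwrite("pics/sa.png",cv2.resize(s[130:280,170:390],None,fx=3.6,fy=3.6,interpolation=cv2.INTER_CUBIC))
E
```

```text
(no output)
```

View pics/ta.png

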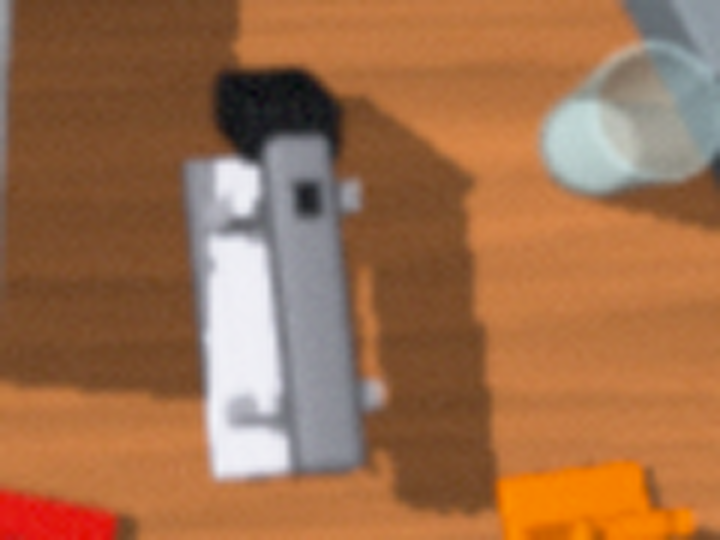

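View pics/tb.png

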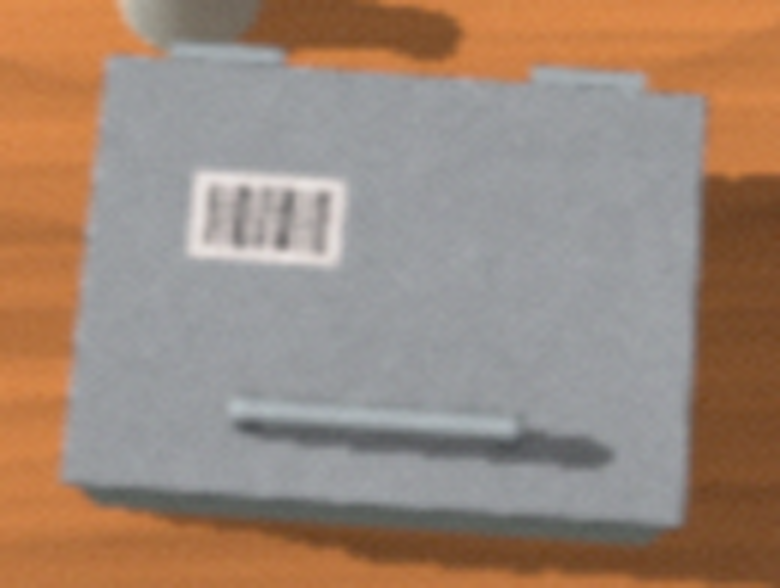

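View pics/sa.png

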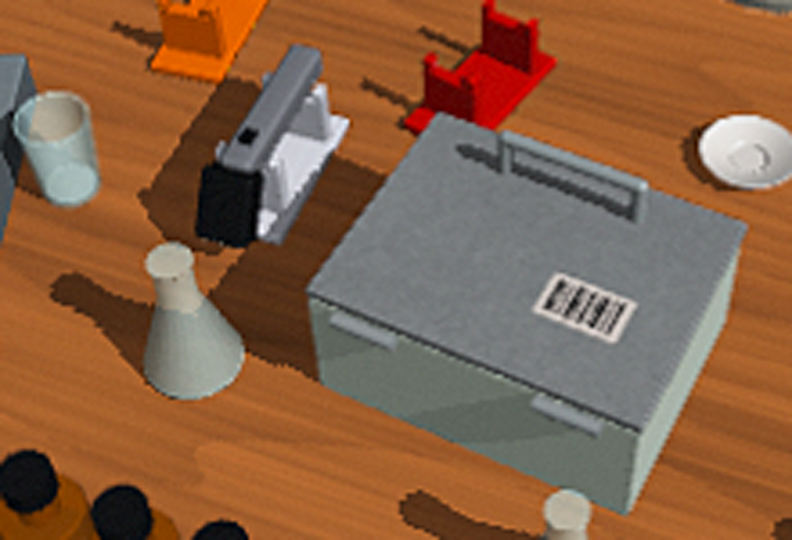

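```bash
python3 - <<'E'
from h import *
c=load("top0");s=load("scene0")
A=lambda u,v:(360+u/6,175+v/6)
B=lambda u,v:(245+u/6,135+v/5.6)
S=lambda u,v:(170+u/3.6,130+v/3.6)
print("handle top corners z.088")
for p in [(263,138),(332,136),(366,465),(292,475)]: print(np.round(onplane(c,*A(*p),.088),4))
print("depth mid",np.round(pix2world(c,*A(315,305)),4))
print("lid corners")
for p in [(105,57),(708,97),(685,525),(62,482)]: print(np.round(onplane(c,*B(*p),.1205),4))
print("label top"); 
for p in [(198,168),(349,180),(337,267),(187,257)]: print(np.round(onplane(c,*B(*p),.1205),4), np.round(pix2world(c,*B(*p)),4))
print("bar ends z .1615")
for p in [(230,408),(520,426)]: print(np.round(onplane(c,*B(*p),.1615),4),np.round(pix2world(c,*B(*p)),4))
print("scene label")
for p in [(556,272),(636,300),(613,342),(533,311)]: print(np.round(onplane(s,*S(*p),.1205),4),np.round(pix2world(s,*S(*p)),4))
print("scene handle top")
for p in [(296,46),(324,54),(262,174),(219,160)]: print(np.round(onplane(s,*S(*p),.088),4),np.round(pix2world(s,*S(*p)),4))
print("lid corners scene")
for p in [(437,113),(746,228),(640,428),(310,292)]: print(np.round(onplane(s,*S(*p),.1205),4))
# others
W=cloud(c)
def near(u0,v0,r,zl):
    w=W[v0-r:v0+r,u0-r:u0+r].reshape(-1,3);w=w[w[:,2]>zl];print(np.round(np.nanmedian(w,0),3),np.round(np.nanmax(w[:,2]),3))
near(466,194,14,.02);near(392,158,16,.02);near(277,130,12,.02);near(177,155,12,.02)
E
```

```text
handle top corners z.088
[ 0.5433 -0.3084  0.088 ]
[ 0.5436 -0.3395  0.088 ]
[ 0.3983 -0.344   0.088 ]
[ 0.395  -0.3112  0.088 ]
depth mid [ 0.4685 -0.3266  0.0874]
lid corners
[0.6862 0.0628 0.1205]
[ 0.6614 -0.2004  0.1205]
[ 0.4607 -0.1808  0.1205]
[0.486  0.0806 0.1205]
label top
[0.6313 0.0224 0.1205] [0.6311 0.0223 0.1213]
[ 0.6242 -0.0428  0.1205] [ 0.6244 -0.0428  0.1198]
[ 0.5829 -0.0369  0.1205] [ 0.5829 -0.0369  0.1206]
[0.589  0.0274 0.1205] [0.5892 0.0274 0.1196]
bar ends z .1615
[0.5113 0.0071 0.1615] [0.5116 0.0072 0.1599]
[ 0.5009 -0.1102  0.1615] [ 0.5074 -0.1129  0.1206]
scene label
[ 0.5854 -0.0354  0.1205] [ 0.587  -0.0349  0.1226]
[0.5891 0.0266 0.1205] [0.588  0.0264 0.1191]
[0.6304 0.0227 0.1205] [0.6312 0.0228 0.1216]
[ 0.6249 -0.0389  0.1205] [ 0.6252 -0.0388  0.1209]
scene handle top
[ 0.4041 -0.3362  0.088 ] [ 0.4057 -0.3353  0.0897]
[ 0.4046 -0.3093  0.088 ] [ 0.3246 -0.3548  0.0044]
[ 0.5498 -0.2951  0.088 ] [ 0.5372 -0.3035  0.072 ]
[ 0.5485 -0.3343  0.088 ] [ 0.5438 -0.3377  0.082 ]
lid corners scene
[ 0.4658 -0.1781  0.1205]
[0.4944 0.0833 0.1205]
[0.6917 0.0615 0.1205]
[ 0.6662 -0.1937  0.1205]
[ 0.559 -0.504  0.057] 0.089
[ 0.668 -0.291  0.061] 0.129
[0.75  0.032 0.054] 0.116
[0.676 0.302 0.088] 0.134
```

```bash
cat > plan.py <<'E'
import sys,numpy as np
from scipy.spatial.transform import Rotation as R
from station import arm
def go(x,y,z,ang=None):
    """ang: world heading (deg) of tool z axis (mod 180)"""
    o=arm.get_obs();M=R.from_quat(o["tcp_rot"]).as_matrix()
    d=M.T@(np.array([x,y,z])-o["eef_pos"])
    h=np.degrees(np.arctan2(M[1,2],M[0,2]))
    print("t",round(o["time_s"],2),"tcp",np.round(o["eef_pos"],4),"F",np.round(o["ft_force"],1),"w",round(o["width"],4),"tilt",np.round(M[:,0],3),"zhead",round(h,2),"q7",round(o["qpos"][6],2))
    if ang is not None:
        e=(ang-h+90)%180-90; print("shift",np.round(d,4),"spin",round(-np.radians(e),4),"(deg %.1f)"%-e)
    else: print("shift",np.round(d,4))
if __name__=="__main__": go(*[float(a) for a in sys.argv[1:]])
E
python3 plan.py 0.47 -0.326 0.18 92
python3 - <<'E'
from h import *
# cluster handle-top points from both cams, fit rectangle
for n in ["top0","scene0"]:
    c=load(n);W=cloud(c).reshape(-1,3);P=c["pixels"].reshape(-1,3).astype(int)
    m=(abs(W[:,2]-.088)<.006)&(W[:,0]>.36)&(W[:,0]<.6)&(W[:,1]>-.4)&(W[:,1]<-.25)&(P.sum(1)>200)
    w=W[m];r=cv2.minAreaRect(w[:,:2].astype(np.float32)*1000);print(n,len(w),np.round(w.mean(0),4),r)
E
```

```text
t 0.15 tcp [ 0.2379 -0.4952  0.2305] F [-0.7  0.2  0.1] w 0.0856 tilt [-0.001  0.002 -1.   ] zhead -64.34 q7 -0.03
shift [ 0.0505  0.2825 -0.052 ] spin 0.413 (deg 23.7)
top0 596 [ 0.4698 -0.3259  0.0872] ((472.4591064453125, -326.4823913574219), (148.9332733154297, 31.142648696899414), 2.8233015537261963)
scene0 335 [ 0.4743 -0.3243  0.088 ] ((472.0247497558594, -326.2165832519531), (149.56092834472656, 30.70224952697754), 2.5005075931549072)
```

```bash
python3 -m crank '0 0.04 -0.007 0.08 1; 0 0.08 -0.015 0.16 1; 0 0.12 -0.022 0.24 1; 0 0.16 -0.03 0.32 1; 0.01 0.2 -0.037 0.41 1' 30; python3 plan.py 0.472 -0.3263 0.18 92.7
```

```text
time_s: 0.57
eef_pos: [0.4045, -0.3753, 0.223]
tcp_rot: [0.492, 0.507, -0.491, 0.51]
ft_force: [0.1, -0.7, 0.4]
width: 0.0855
t 0.57 tcp [ 0.4045 -0.3753  0.223 ] F [ 0.1 -0.7  0.4] w 0.0855 tilt [ 0.003 -0.003 -1.   ] zhead -88.09 q7 -0.83
shift [ 0.0431  0.069  -0.0468] spin -0.0137 (deg -0.8)
```

```bash
python3 -m crank '0.01 0.02 -0.015 -0.01 1; 0.02 0.045 -0.03 -0.014 1; 0.03 0.069 -0.047 -0.014 1; 0.043 0.069 -0.047 -0.014 1; 0.043 0.069 -0.047 -0.014 1' 30; python3 plan.py 0.472 -0.3263 0.18 92.7
python3 - <<'E'
from station import cams
import cv2,numpy as np
for n in ["wrist","top"]:
    c=cams.read_camera(n); cv2.imwrite(f"pics/{n}1.png",c["pixels"][:,:,::-1]); np.savez(f"pics/{n}1.npz",**c)
E
```

```text
time_s: 0.98
eef_pos: [0.4696, -0.3226, 0.175]
tcp_rot: [0.485, 0.516, -0.485, 0.512]
ft_force: [-0.8, 0.0, 0.3]
width: 0.0854
t 0.98 tcp [ 0.4696 -0.3226  0.175 ] F [-0.8  0.   0.3] w 0.0854 tilt [-0.005  0.005 -1.   ] zhead -86.72 q7 -0.96
shift [-0.005   0.0021  0.0038] spin 0.0102 (deg 0.6)
```

View pics/wrist1.png

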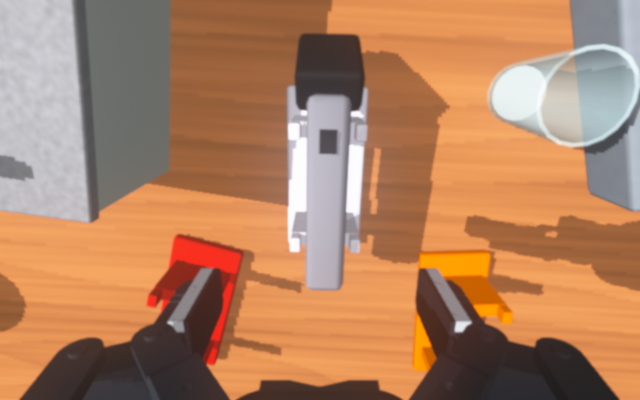

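The wrist picture shows the scanner in the aluminium stand, handle from (328,97) to (324,288), well aligned between the jaws. I'll check its position against this view.

```bash
python3 - <<'E'
from h import *
c=load("wrist1")
for p in [(308,97),(349,97),(342,287),(306,288)]: print(np.round(onplane(c,*p,.088),4),np.round(pix2world(c,*p),4))
W=cloud(c).reshape(-1,3)
m=(abs(W[:,2]-.088)<.004)&(W[:,0]>.36)&(W[:,0]<.6)&(W[:,1]>-.4)&(W[:,1]<-.25)
print(cv2.minAreaRect(W[m][:,:2].astype(np.float32)*1000))
# saddles prongs: z~.072
m=(abs(W[:,2]-.006)<.009)&(c["pixels"].reshape(-1,3).min(1)>150)&(W[:,0]>.36)&(W[:,0]<.6)&(W[:,1]>-.4)&(W[:,1]<-.25)
print(cv2.minAreaRect(W[m][:,:2].astype(np.float32)*1000))
E
```

```text
[ 0.5428 -0.3115  0.088 ] [ 0.5424 -0.3112  0.0796]
[ 0.5443 -0.3379  0.088 ] [ 0.544  -0.3385  0.0805]
[ 0.4016 -0.3448  0.088 ] [ 3.435e-01 -3.546e-01  3.000e-04]
[ 0.399  -0.3167  0.088 ] [ 0.34   -0.3157  0.0006]
((479.08746337890625, -326.6178894042969), (163.10475158691406, 43.73594665527344), 1.7428476810455322)
((465.7716064453125, -327.4437561035156), (165.08888244628906, 71.52998352050781), 1.462011456489563)
```

```bash
python3 -m crank '0 0.002 0.004 0.008 1; 0.02 0.002 0.004 0.008 1; 0.04 0.002 0.004 0.008 1; 0.06 0.002 0.004 0.008 1; 0.06 0.002 0.004 0.008 1' 30; python3 plan.py 0.4715 -0.327 0.054 92.5
```

```text
time_s: 1.5
eef_pos: [0.4683, -0.3307, 0.1152]
tcp_rot: [0.489, 0.512, -0.491, 0.508]
ft_force: [-0.3, 0.7, -1.9]
width: 0.0857
t 1.5 tcp [ 0.4683 -0.3307  0.1152] F [-0.3  0.7 -1.9] w 0.0857 tilt [-0.006  0.003 -1.   ] zhead -87.68 q7 -0.97
shift [ 0.0612  0.0037 -0.0033] spin -0.0032 (deg -0.2)
```

```bash
python3 -m crank '0.0 0.003 -0.003 0 1; 0.01 0.003 -0.003 0 1; 0.02 0.003 -0.003 0 1; 0.03 0.003 -0.003 0 1; 0.03 0.003 -0.003 0 1' 30; python3 plan.py 0.4715 -0.327 0.054 92.5
```

```text
time_s: 1.92
eef_pos: [0.473, -0.3263, 0.0861]
tcp_rot: [0.489, 0.512, -0.489, 0.509]
ft_force: [-0.3, 0.6, -0.6]
width: 0.0853
t 1.92 tcp [ 0.473  -0.3263  0.0861] F [-0.3  0.6 -0.6] w 0.0853 tilt [-0.004  0.002 -1.   ] zhead -87.49 q7 -0.98
shift [ 0.0321 -0.0014  0.0007] spin 0.0001 (deg 0.0)
```

```bash
python3 -m crank '0.01 -0.001 0 0 1; 0.02 -0.001 0 0 1; 0.032 -0.001 0 0 1; 0.032 -0.001 0 0 1; 0.032 -0.001 0 0 0.6' 40; python3 plan.py 0.4715 -0.327 0.054 92.5; python3 -m crank '0 0 0 0 0.4; 0 0 0 0 0.2; 0 0 0 0 0; 0 0 0 0 0; 0 0 0 0 0' 40; python3 plan.py 0.4715 -0.327 0.054 92.5
```

```text
time_s: 2.33
eef_pos: [0.4727, -0.3267, 0.0552]
tcp_rot: [0.489, 0.512, -0.489, 0.51]
ft_force: [-0.9, -0.4, 0.2]
width: 0.0754
t 2.33 tcp [ 0.4727 -0.3267  0.0552] F [-0.9 -0.4  0.2] w 0.0754 tilt [-0.002  0.001 -1.   ] zhead -87.49 q7 -0.98
shift [ 0.0012 -0.0013  0.0003] spin 0.0002 (deg 0.0)
time_s: 2.75
eef_pos: [0.4741, -0.3275, 0.0571]
tcp_rot: [0.489, 0.51, -0.489, 0.511]
ft_force: [0.0, -0.7, 1.2]
width: 0.0295
t 2.75 tcp [ 0.4741 -0.3275  0.0571] F [ 0.  -0.7  1.2] w 0.0295 tilt [ 0.001 -0.001 -1.   ] zhead -87.49 q7 -0.98
shift [ 0.0031 -0.0026 -0.0006] spin 0.0002 (deg 0.0)
```

Gripped, with a width of 29.5 mm. Next I lift it straight up.

```bash
python3 -m crank '-0.01 0 0 0 0; -0.03 0 0 0 0; -0.06 0 0 0 0; -0.09 0 0 0 0; -0.12 0 0 0 0' 60; python3 plan.py 0.4567 -0.007 0.227 92.5; python3 -m crank '-0.03 0 0 0 0; -0.05 0 0 0 0; -0.06 0 0 0 0; -0.06 0 0 0 0; -0.06 0 0 0 0' 60; python3 plan.py 0.4567 -0.013 0.227 92.5
python3 - <<'E'
from station import cams
import cv2,numpy as np
for n in ["wrist","scene","top"]:
    c=cams.read_camera(n); cv2.imwrite(f"pics/{n}2.png",c["pixels"][:,:,::-1]); np.savez(f"pics/{n}2.npz",**c)
a=cv2.imread("pics/scene2.png")[80:260,150:390]
cv2.imwrite("pics/sc2.png",cv2.resize(a,None,fx=3,fy=3))
E
```

```text
time_s: 3.17
eef_pos: [0.4728, -0.3267, 0.1776]
tcp_rot: [0.489, 0.511, -0.489, 0.51]
ft_force: [0.0, -0.4, -1.4]
width: 0.0295
t 3.17 tcp [ 0.4728 -0.3267  0.1776] F [ 0.  -0.4 -1.4] w 0.0295 tilt [-0.001  0.001 -1.   ] zhead -87.49 q7 -0.97
shift [-0.0492 -0.0022 -0.3202] spin 0.0002 (deg 0.0)
time_s: 3.58
eef_pos: [0.4731, -0.3269, 0.2357]
tcp_rot: [0.489, 0.511, -0.489, 0.51]
ft_force: [-0.0, -0.4, -2.2]
width: 0.0293
t 3.58 tcp [ 0.4731 -0.3269  0.2357] F [-0.  -0.4 -2.2] w 0.0293 tilt [-0.001  0.001 -1.   ] zhead -87.48 q7 -0.97
shift [ 0.0089 -0.0026 -0.3143] spin 0.0003 (deg 0.0)
```

View pics/sc2.png

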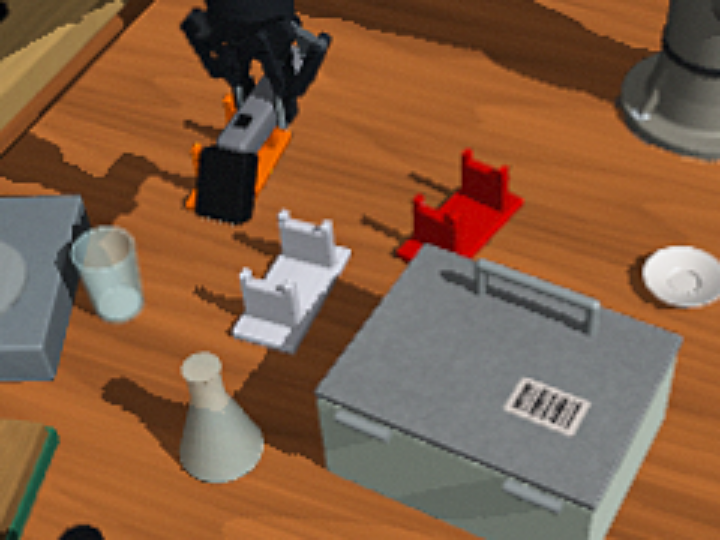

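View pics/wrist2.png

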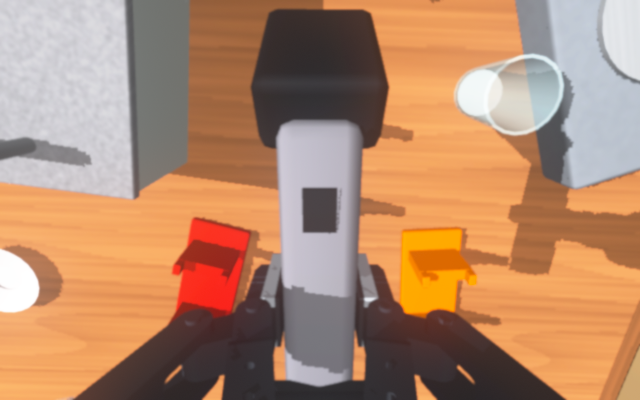

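The scanner is held, with its head forward at wrist (320,75). The stand is empty. Next I measure the scanner's pitch and offset in the hand, and the bare stand's pose.

```bash
python3 - <<'E'
from h import *
c=load("wrist2");W=cloud(c)
b=W[130:285,288:352].reshape(-1,3);b=b[np.isfinite(b[:,0])]
cen=np.median(b,0);print("cen",cen)
for it in range(3):
    A=np.c_[b[:,:2],np.ones(len(b))];k,*_=np.linalg.lstsq(A,b[:,2],rcond=None);r=b[:,2]-A@k;b=b[abs(r)<.004]
print("slope",k, "deg",np.degrees(np.arctan(k[:2])),r.std())
for row in range(125,290,20): print(row,np.round(np.nanmedian(W[row-2:row+3,300:340].reshape(-1,3),0),4))
# front corners of the handle
z=np.nanmedian(b[:,2])
for p in [(280,124),(361,124)]: print("front",np.round(onplane(c,*p,z),4))
t=load("top2");Wt=cloud(t).reshape(-1,3);P=t["pixels"].reshape(-1,3).astype(int)
m=(Wt[:,2]<.02)&(P.min(1)>150)&(Wt[:,0]>.36)&(Wt[:,0]<.6)&(Wt[:,1]>-.4)&(Wt[:,1]<-.25)
print(cv2.minAreaRect(Wt[m][:,:2].astype(np.float32)*1000))
im=t["pixels"][:,:,::-1];cv2.imwrite("pics/tt2.png",cv2.resize(im[165:275,365:465],None,fx=7,fy=5.4,interpolation=cv2.INTER_CUBIC))
E
```

```text
cen [ 0.51580553 -0.3259046   0.26683261]
slope [-0.00335545  0.00100264  0.2690463 ] deg [-0.19225242  0.05744676] 0.0010301918356176913
125 [ 0.5432 -0.3247  0.2638]
145 [ 0.5372 -0.3249  0.2667]
165 [ 0.5305 -0.3252  0.2667]
185 [ 0.5234 -0.3255  0.2668]
205 [ 0.5168 -0.3257  0.2688]
225 [ 0.5093 -0.3262  0.2687]
245 [ 0.5007 -0.3266  0.2669]
265 [ 0.4925 -0.3269  0.2669]
285 [ 0.4839 -0.3275  0.2669]
front [ 0.5434 -0.3119  0.2668]
front [ 0.5445 -0.338   0.2668]
((477.0674133300781, -333.9668884277344), (153.3730010986328, 85.5218734741211), 1.825546145439148)
```

View pics/tt2.png

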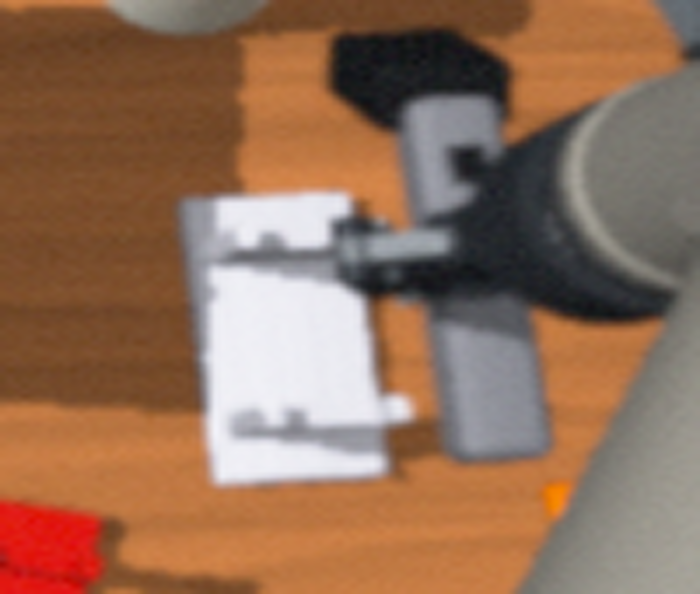

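```bash
python3 plan.py 0.459 -0.0135 0.229 92.5; python3 -m crank '0 0 -0.02 0 0; 0 0 -0.05 0 0; 0 0 -0.08 0 0; 0 0 -0.11 0 0; 0 0 -0.14 0 0' 60; python3 plan.py 0.459 -0.0135 0.229 92.5
```

```text
t 3.73 tcp [ 0.4723 -0.3264  0.2339] F [-0.6 -0.5 -2.8] w 0.0293 tilt [-0.004  0.003 -1.   ] zhead -87.49 q7 -0.97
shift [ 0.0058  0.0004 -0.3132] spin 0.0002 (deg 0.0)
time_s: 4.15
eef_pos: [0.4662, -0.1856, 0.2346]
tcp_rot: [0.489, 0.512, -0.489, 0.51]
ft_force: [-0.3, 1.4, -2.5]
width: 0.0295
t 4.15 tcp [ 0.4662 -0.1856  0.2346] F [-0.3  1.4 -2.5] w 0.0295 tilt [-0.003  0.001 -1.   ] zhead -87.51 q7 -1.21
shift [ 0.0058  0.0003 -0.1722] spin -0.0001 (deg -0.0)
```

```bash
python3 -m crank '0 0 -0.03 0 0; 0 0 -0.06 0 0; 0 0 -0.09 0 0; 0 0 -0.12 0 0; 0 0 -0.145 0 0' 60; python3 plan.py 0.459 -0.0135 0.229 92.5; python3 -m crank '0 0 -0.01 0 0; 0.002 0 -0.02 0 0; 0.004 0 -0.027 0 0; 0.006 0 -0.027 0 0; 0.006 0 -0.027 0 0' 60;python3 plan.py 0.459 -0.0135 0.229 92.5
python3 - <<'E'
from station import cams
import cv2,numpy as np
for n in ["wrist","scene","top"]:
    c=cams.read_camera(n); cv2.imwrite(f"pics/{n}3.png",c["pixels"][:,:,::-1]); np.savez(f"pics/{n}3.npz",**c)
a=cv2.imread("pics/scene3.png")[80:260,190:420]
cv2.imwrite("pics/sc3.png",cv2.resize(a,None,fx=3.3,fy=3.3))
E
```

```text
time_s: 4.57
eef_pos: [0.4597, -0.0397, 0.2349]
tcp_rot: [0.488, 0.512, -0.489, 0.51]
ft_force: [0.5, -0.2, -1.6]
width: 0.0293
t 4.57 tcp [ 0.4597 -0.0397  0.2349] F [ 0.5 -0.2 -1.6] w 0.0293 tilt [-0.003  0.001 -1.   ] zhead -87.38 q7 -1.51
shift [ 0.0059  0.0005 -0.0262] spin 0.0021 (deg 0.1)
time_s: 4.98
eef_pos: [0.4594, -0.0167, 0.2293]
tcp_rot: [0.489, 0.511, -0.49, 0.51]
ft_force: [-1.4, -0.2, -1.9]
width: 0.0293
t 4.98 tcp [ 0.4594 -0.0167  0.2293] F [-1.4 -0.2 -1.9] w 0.0293 tilt [-0.002 -0.001 -1.   ] zhead -87.57 q7 -1.57
shift [ 0.0003 -0.0003 -0.0032] spin -0.0013 (deg -0.1)
```

View pics/sc3.png

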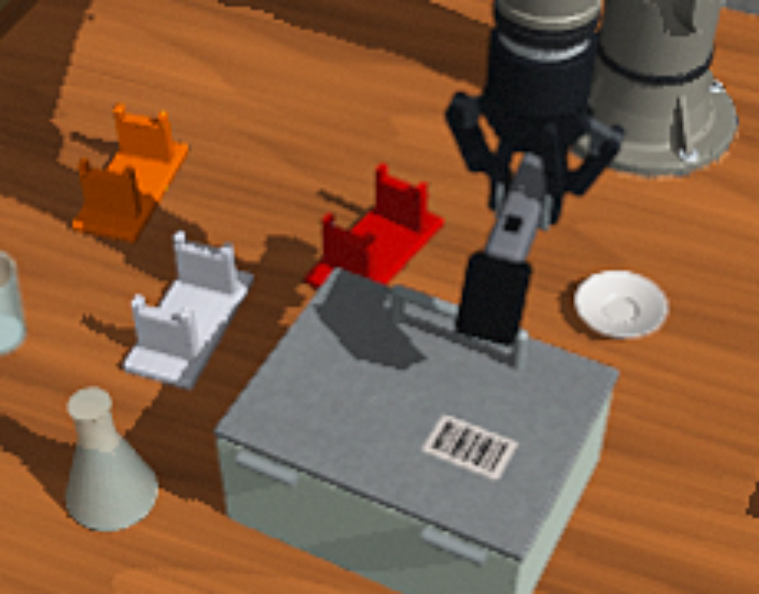

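View pics/wrist3.png

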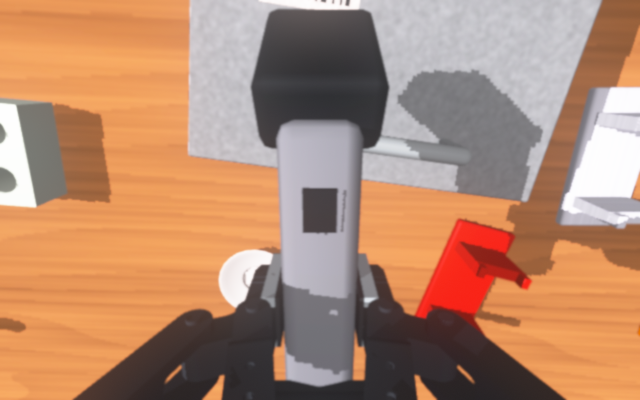

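```bash
python3 - <<'E'
from h import *
c=load("wrist3");W=cloud(c)
b=W[140:280,290:350].reshape(-1,3);b=b[np.isfinite(b[:,0])];z=np.median(b[:,2])
f=[onplane(c,*p,z) for p in [(280,124),(361,124)]]; r=[onplane(c,*p,z) for p in [(285,380),(353,380)]]
f=np.mean(f,0);r=np.mean(r,0);d=(f-r)/np.linalg.norm(f-r);print("z",z,f,r,"yaw",np.degrees(np.arctan2(d[1],d[0])))
mid=f-.075*d-[0,0,.014];win=mid+.1055*d-[0,0,.0476]
ax=d*.5-np.array([0,0,.866]);zz=d*.866+np.array([0,0,.5]);yy=np.cross(zz,ax)
v=np.array([.607,-.007,.1205])-win
print("mid",mid,"label in window",v@ax,v@yy,v@zz)
for n in ["top3","scene3"]:
    t=load(n);Wt=cloud(t).reshape(-1,3);P=t["pixels"].reshape(-1,3).astype(int)
    m=(abs(Wt[:,2]-z)<.006)&(Wt[:,0]>.3)&(Wt[:,0]<.6)&(abs(Wt[:,1])<.05)
    print(n,m.sum(),Wt[m].min(0),Wt[m].max(0))
s=load("scene3");print(proj(s,[f,mid,win]))
s2=cv2.imread("pics/scene3.png")
for q in proj(s,[f,win,[.607,-.007,.1205]]): cv2.circle(s2,tuple(int(round(i)) for i in q),1,(0,255,0),-1)
cv2.imwrite("pics/ov3.png",cv2.resize(s2[110:240,290:400],None,fx=5,fy=4.6,interpolation=cv2.INTER_NEAREST))
E
```

```text
z 0.26061723552065585 [ 0.53032299 -0.0148683   0.26061724] [ 0.42370242 -0.01891253  0.26061724] yaw 2.1722474748057707
mid [ 0.45537688 -0.01771109  0.24661724] label in window 0.09120600109482473 0.004956081747973975 0.0009412323716505577Traceback (most recent call last):
  File "<stdin>", line 13, in <module>
    return umr_minimum(a, axis, None, out, keepdims, initial, where)
ValueError: zero-size array to reduction operation minimum which has no identity
```

```bash
python3 -m crank '0 0 -0.004 0 0; 0 0 -0.004 0 0; 0 0 -0.004 0 0; 0 0 -0.004 0 0; 0 0 -0.004 0 0' 60;python3 plan.py 0.459 -0.0135 0.229 92.5
python3 - <<'E'
from station import cams
from h import *
for n in ["wrist","scene"]:
    c=cams.read_camera(n); cv2.imwrite(f"pics/{n}4.png",c["pixels"][:,:,::-1]); np.savez(f"pics/{n}4.npz",**c)
c=load("wrist4");z=.2606
f=[onplane(c,*p,z) for p in [(280,124),(361,124)]]; r=[onplane(c,*p,z) for p in [(285,380),(353,380)]]
f=np.mean(f,0);r=np.mean(r,0);d=(f-r)/np.linalg.norm(f-r)
mid=f-.075*d-[0,0,.014];win=mid+.1055*d-[0,0,.0476]
ax=d*.5-np.array([0,0,.866]);zz=d*.866+np.array([0,0,.5]);yy=np.cross(zz,ax)
v=np.array([.607,-.007,.1205])-win
print("mid",mid,"label in window",v@ax,v@yy,v@zz)
s=load("scene4")
s2=cv2.imread("pics/scene4.png");s2=cv2.resize(s2[110:240,290:400],None,fx=5,fy=4.6,interpolation=cv2.INTER_NEAREST)
hw=[win+a*.018*yy+b*.010*zz for a,b in((1,1),(1,-1),(-1,-1),(-1,1))]
ft=[f+a*.015*yy for a in(-1,1)]
for q in proj(s,ft+hw+[[.607,-.007,.1205]]): cv2.circle(s2,(int((q[0]+.5-290)*5),int((q[1]+.5-110)*4.6)),3,(0,255,0),-1)
cv2.imwrite("pics/ov4.png",s2)
E
```

```text
time_s: 5.55
eef_pos: [0.4597, -0.0116, 0.2304]
tcp_rot: [0.489, 0.511, -0.489, 0.511]
ft_force: [-0.5, -0.1, -1.8]
width: 0.0293
t 5.55 tcp [ 0.4597 -0.0116  0.2304] F [-0.5 -0.1 -1.8] w 0.0293 tilt [ 0. -0. -1.] zhead -87.49 q7 -1.58
shift [ 0.0014 -0.0008  0.0019] spin 0.0001 (deg 0.0)
mid [ 0.45547973 -0.01258406  0.2466    ] label in window 0.09104233133114396 -0.0003750726312130344 0.0006922258655413654
```

View pics/ov4.png

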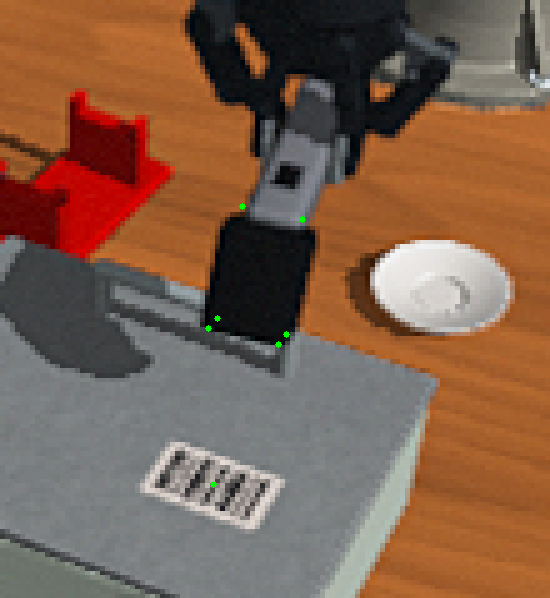

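```bash
python3 -m crank '0 0 0.002 0 0; 0 0 0.002 0 0; 0 0 0.002 0 0; 0 0 0.002 0 0; 0 0 0.002 0 0' 60; for i in 1 2 3; do python3 -m crank '0 0 0 0 0; 0 0 0 0 0; 0 0 0 0 0; 0 0 0 0 0; 0 0 0 0 0' 60;python3 plan.py 0.459 -0.0135 0.229 92.5;done
```

```text
time_s: 6.07
eef_pos: [0.4598, -0.0134, 0.2303]
tcp_rot: [0.489, 0.511, -0.489, 0.511]
ft_force: [-0.6, -0.3, -1.8]
width: 0.029
time_s: 6.48
eef_pos: [0.4598, -0.0134, 0.2303]
tcp_rot: [0.489, 0.511, -0.489, 0.511]
ft_force: [-0.1, 0.2, -2.2]
width: 0.0292
t 6.48 tcp [ 0.4598 -0.0134  0.2303] F [-0.1  0.2 -2.2] w 0.0292 tilt [-0. -0. -1.] zhead -87.48 q7 -1.57
shift [ 0.0013 -0.0008  0.0001] spin 0.0003 (deg 0.0)
time_s: 6.9
eef_pos: [0.4598, -0.0134, 0.2303]
tcp_rot: [0.489, 0.511, -0.489, 0.511]
ft_force: [-0.3, 0.8, -1.7]
width: 0.0289
t 6.9 tcp [ 0.4598 -0.0134  0.2303] F [-0.3  0.8 -1.7] w 0.0289 tilt [-0. -0. -1.] zhead -87.49 q7 -1.57
shift [ 0.0013 -0.0008  0.    ] spin 0.0002 (deg 0.0)
time_s: 7.32
eef_pos: [0.4598, -0.0134, 0.2303]
tcp_rot: [0.489, 0.511, -0.489, 0.511]
ft_force: [0.1, 0.6, -1.7]
width: 0.0292
t 7.32 tcp [ 0.4598 -0.0134  0.2303] F [ 0.1  0.6 -1.7] w 0.0292 tilt [-0. -0. -1.] zhead -87.49 q7 -1.57
shift [ 0.0013 -0.0008  0.    ] spin 0.0002 (deg 0.0)
```

Held still for about 1.5 s. Now back to the stand.

```bash
python3 -m crank '-0.003 0 0.02 0 0; -0.006 0 0.05 0 0; -0.006 0.002 0.08 0 0; -0.006 0.004 0.11 0 0; -0.006 0.006 0.14 0 0' 60; python3 -m crank '0 0 0.03 0 0; 0 0.002 0.06 0 0; 0 0.004 0.09 0 0; 0 0.006 0.12 0 0; 0 0.007 0.15 0 0' 60; python3 plan.py 0.473 -0.327 0.16 92.5
```

```text
time_s: 7.73
eef_pos: [0.472, -0.1544, 0.2365]
tcp_rot: [0.489, 0.511, -0.489, 0.511]
ft_force: [1.1, -0.7, -1.6]
width: 0.0294
time_s: 8.15
eef_pos: [0.4856, -0.3039, 0.2362]
tcp_rot: [0.489, 0.511, -0.489, 0.511]
ft_force: [0.7, 0.3, -1.6]
width: 0.0289
t 8.15 tcp [ 0.4856 -0.3039  0.2362] F [ 0.7  0.3 -1.6] w 0.0289 tilt [ 0.  0. -1.] zhead -87.47 q7 -1.02
shift [ 0.0762 -0.0136  0.0225] spin 0.0005 (deg 0.0)
```

```bash
python3 -m crank '0 -0.006 0.012 0 0; 0 -0.0136 0.0225 0 0; 0.03 -0.0136 0.0225 0 0; 0.06 -0.0136 0.0225 0 0; 0.06 -0.0136 0.0225 0 0' 60; python3 plan.py 0.473 -0.327 0.110 92.5
python3 - <<'E'
from station import cams
import cv2,numpy as np
for n in ["wrist","scene","top"]:
    c=cams.read_camera(n); cv2.imwrite(f"pics/{n}5.png",c["pixels"][:,:,::-1]); np.savez(f"pics/{n}5.npz",**c)
a=cv2.imread("pics/scene5.png")[90:220,190:320]
cv2.imwrite("pics/sc5.png",cv2.resize(a,None,fx=4.5,fy=4.5))
E
```

```text
time_s: 8.57
eef_pos: [0.4684, -0.3221, 0.1702]
tcp_rot: [0.488, 0.516, -0.489, 0.506]
ft_force: [-1.0, 0.9, -3.5]
width: 0.029
t 8.57 tcp [ 0.4684 -0.3221  0.1702] F [-1.   0.9 -3.5] w 0.029 tilt [-0.011  0.008 -1.   ] zhead -87.45 q7 -0.98
shift [0.0601 0.0051 0.0056] spin 0.0009 (deg 0.0)
```

View pics/sc5.png

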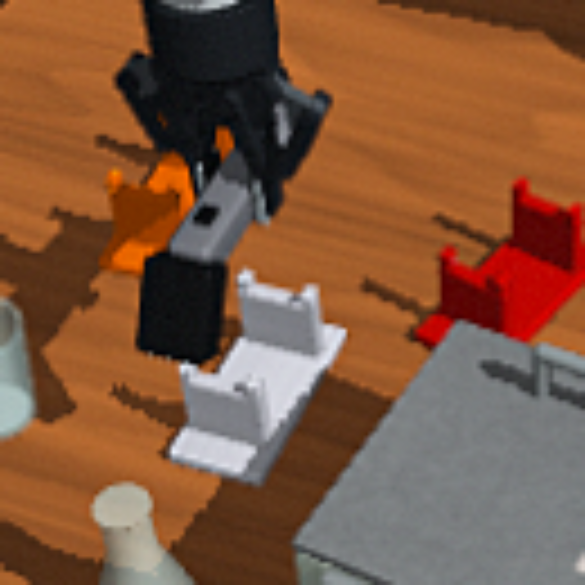

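View pics/wrist5.png

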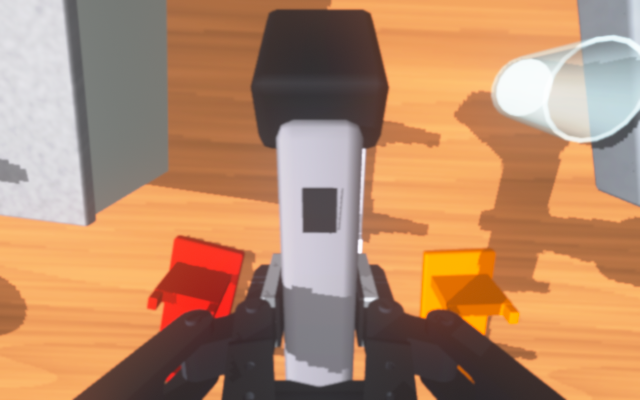

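```bash
python3 -m crank '0 0 0 0 0; 0 0 0 0 0; 0 0 0 0 0; 0 0 0 0 0; 0 0 0 0 0' 60; python3 plan.py 0.473 -0.327 0.095 92.5
```

```text
time_s: 9.13
eef_pos: [0.4732, -0.3258, 0.177]
tcp_rot: [0.489, 0.51, -0.489, 0.511]
ft_force: [-0.4, 0.7, -2.3]
width: 0.0289
t 9.13 tcp [ 0.4732 -0.3258  0.177 ] F [-0.4  0.7 -2.3] w 0.0289 tilt [ 0.001 -0.001 -1.   ] zhead -87.48 q7 -0.98
shift [ 0.082  -0.0003  0.0011] spin 0.0003 (deg 0.0)
```

```bash
python3 -m crank '0.015 0 0.001 0 0; 0.035 0 0.001 0 0; 0.06 0 0.001 0 0; 0.075 0 0.001 0 0; 0.082 0 0.001 0 0' 60; python3 -m crank '0 0 0 0 0; 0 0 0 0 0; 0 0 0 0 0; 0 0 0 0 0; 0 0 0 0 0' 60; python3 plan.py 0.473 -0.327 0.0555 92.5
```

```text
time_s: 9.55
eef_pos: [0.4712, -0.3256, 0.0917]
tcp_rot: [0.489, 0.513, -0.489, 0.509]
ft_force: [0.1, 0.7, -0.9]
width: 0.0296
time_s: 9.97
eef_pos: [0.4738, -0.3272, 0.0957]
tcp_rot: [0.489, 0.51, -0.489, 0.512]
ft_force: [0.2, 0.5, -2.0]
width: 0.029
t 9.97 tcp [ 0.4738 -0.3272  0.0957] F [ 0.2  0.5 -2. ] w 0.029 tilt [ 0.002 -0.001 -1.   ] zhead -87.49 q7 -0.98
shift [ 0.0402 -0.0009 -0.0003] spin 0.0002 (deg 0.0)
```

```bash
python3 -m crank '0.008 -0.001 0 0 0; 0.017 -0.001 0 0 0; 0.026 -0.001 0 0 0; 0.033 -0.001 0 0 0; 0.037 -0.001 0 0 0' 60; python3 -m crank '0 0 0 0 0; 0 0 0 0 0; 0 0 0 0 0; 0 0 0 0 0; 0 0 0 0 0' 60; python3 plan.py 0.473 -0.327 0.0555 92.5
python3 - <<'E'
from station import cams
import cv2,numpy as np
for n in ["scene","top"]:
    c=cams.read_camera(n); cv2.imwrite(f"pics/{n}6.png",c["pixels"][:,:,::-1]); np.savez(f"pics/{n}6.npz",**c)
a=cv2.imread("pics/scene6.png")[90:220,190:320]
cv2.imwrite("pics/sc6.png",cv2.resize(a,None,fx=4.5,fy=4.5))
E
```

```text
time_s: 10.38
eef_pos: [0.4707, -0.326, 0.0571]
tcp_rot: [0.489, 0.512, -0.489, 0.51]
ft_force: [-9.2, 4.6, 25.8]
width: 0.0294
time_s: 10.8
eef_pos: [0.4716, -0.3265, 0.0572]
tcp_rot: [0.489, 0.511, -0.489, 0.511]
ft_force: [-2.3, 1.2, 2.4]
width: 0.0294
t 10.8 tcp [ 0.4716 -0.3265  0.0572] F [-2.3  1.2  2.4] w 0.0294 tilt [-0.001  0.    -1.   ] zhead -87.49 q7 -0.98
shift [0.0017 0.0014 0.0005] spin 0.0003 (deg 0.0)
```

View pics/sc6.png

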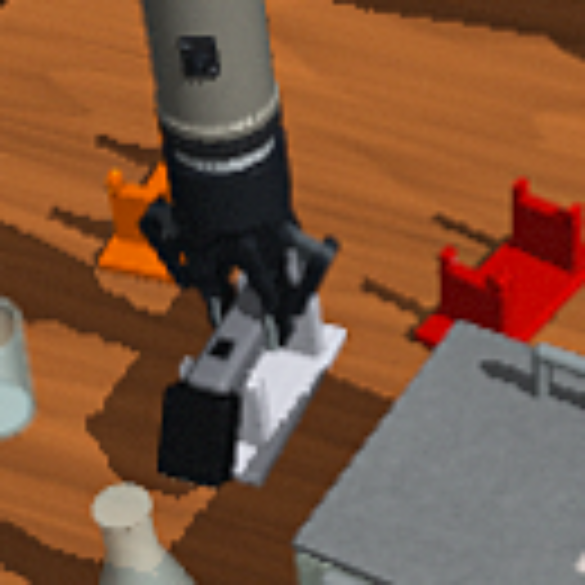

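The scanner has touched down in the saddles. In the crop the handle is at (245,330), between the prongs. Time to open.

```bash
python3 -m crank '0 0 0 0 0.3; 0 0 0 0 0.6; 0 0 0 0 1; 0 0 0 0 1; 0 0 0 0 1' 40; python3 -m crank '0 0 0 0 1; 0 0 0 0 1; 0 0 0 0 1; 0 0 0 0 1; 0 0 0 0 1' 40;python3 plan.py 0.473 -0.327 0.18
python3 - <<'E'
from station import cams
from h import *
for n in ["scene","wrist"]:
    c=cams.read_camera(n); cv2.imwrite(f"pics/{n}7.png",c["pixels"][:,:,::-1]); np.savez(f"pics/{n}7.npz",**c)
c=load("wrist7");W=cloud(c)
b=W[150:280,295:340].reshape(-1,3);print(np.nanmedian(b,0))
E
```

```text
time_s: 11.32
eef_pos: [0.4723, -0.3269, 0.0573]
tcp_rot: [0.489, 0.511, -0.489, 0.511]
ft_force: [-0.1, -0.4, -1.3]
width: 0.0761
time_s: 11.73
eef_pos: [0.4719, -0.3267, 0.0573]
tcp_rot: [0.489, 0.511, -0.489, 0.511]
ft_force: [0.4, -0.7, 0.8]
width: 0.0851
t 11.73 tcp [ 0.4719 -0.3267  0.0573] F [ 0.4 -0.7  0.8] w 0.0851 tilt [ 0. -0. -1.] zhead -87.49 q7 -0.98
shift [-0.1227  0.001   0.0003]
[ 0.51196612 -0.32495415  0.0887317 ]
```

View pics/wrist7.png

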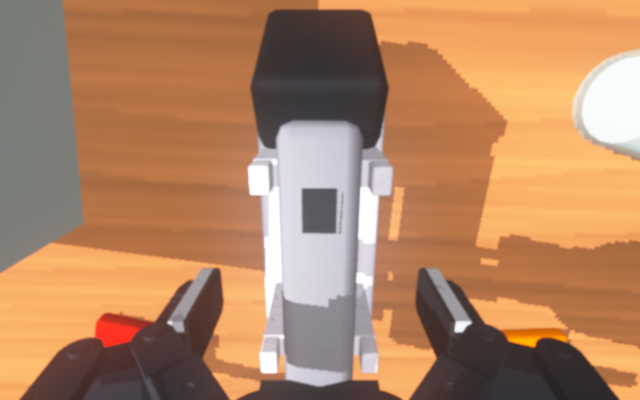

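The scanner sits in both saddles: wrist view shows the prongs on both sides and the handle top measures 0.0887 (0.088 expected). I'll lift off and turn for the lid handle.

```bash
python3 -m crank '-0.02 0 0 0 1; -0.05 0 0 0 1; -0.09 0 0 0 1; -0.13 0 0 0 1; -0.17 0 0 0 1' 40; python3 -m crank '-0.03 0 0 0 1; -0.03 0 -0.04 -0.12 1; -0.03 0 -0.08 -0.24 1; -0.03 0 -0.12 -0.36 1; -0.03 0 -0.16 -0.48 1' 40; python3 plan.py 0.46 -0.053 0.26 -5.3
python3 - <<'E'
from station import cams
from h import *
for n in ["scene","top"]:
    c=cams.read_camera(n); cv2.imwrite(f"pics/{n}8.png",c["pixels"][:,:,::-1]); np.savez(f"pics/{n}8.npz",**c)
    W=cloud(c).reshape(-1,3);P=c["pixels"].reshape(-1,3).astype(int)
    m=(abs(W[:,2]-.088)<.006)&(W[:,0]>.36)&(W[:,0]<.6)&(W[:,1]>-.4)&(W[:,1]<-.25)&(P.sum(1)>200)
    print(n,m.sum(),cv2.minAreaRect(W[m][:,:2].astype(np.float32)*1000))
a=cv2.imread("pics/scene8.png")[90:250,190:390]
cv2.imwrite("pics/sc8.png",cv2.resize(a,None,fx=3.5,fy=3.5))
E
```

```text
time_s: 12.25
eef_pos: [0.4715, -0.3264, 0.229]
tcp_rot: [0.489, 0.511, -0.489, 0.511]
ft_force: [0.9, -0.8, 0.1]
width: 0.0856
time_s: 12.67
eef_pos: [0.4646, -0.1652, 0.2577]
tcp_rot: [0.352, 0.613, -0.352, 0.614]
ft_force: [1.1, 0.7, -0.7]
width: 0.0856
t 12.67 tcp [ 0.4646 -0.1652  0.2577] F [ 1.1  0.7 -0.7] w 0.0856 tilt [ 0.001 -0.    -1.   ] zhead -59.69 q7 -0.77
shift [-0.0024  0.0527 -0.0992] spin -0.9493 (deg -54.4)
scene 318 ((470.4559326171875, -325.56671142578125), (149.6350860595703, 29.593149185180664), 2.4413633346557617)
top 25 ((410.0528564453125, -340.0076904296875), (6.813299179077148, 26.366806030273438), 85.30035400390625)
```

View pics/sc8.png

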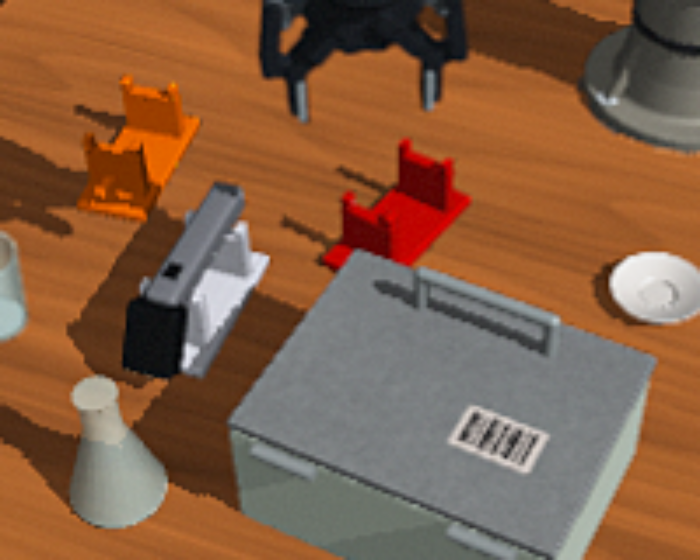

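The scanner is back home: (0.4705, -0.3256), against (0.472, -0.326) in the same view at the start. Now on to the handle.

```bash
python3 -m crank '0 0.01 -0.02 -0.12 1; 0 0.02 -0.04 -0.24 1; 0 0.03 -0.06 -0.36 1; 0 0.04 -0.08 -0.48 1; 0 0.05 -0.1 -0.6 1' 40; python3 -m crank '0 0 0 -0.12 1; 0 0 0 -0.24 1; 0 0 0 -0.35 1; 0 0 0 -0.35 1; 0 0 0 -0.35 1' 40; python3 plan.py 0.507 -0.053 0.22 -5.3
python3 - <<'E'
from station import cams
from h import *
for n in ["wrist","top"]:
    c=cams.read_camera(n); cv2.imwrite(f"pics/{n}9.png",c["pixels"][:,:,::-1]); np.savez(f"pics/{n}9.npz",**c)
E
```

```text
time_s: 13.18
eef_pos: [0.458, -0.0544, 0.2574]
tcp_rot: [0.155, 0.69, -0.155, 0.69]
ft_force: [1.0, 0.4, 0.3]
width: 0.0853
time_s: 13.6
eef_pos: [0.4582, -0.0555, 0.2573]
tcp_rot: [0.035, 0.706, -0.035, 0.706]
ft_force: [-0.2, 0.1, 0.0]
width: 0.0854
t 13.6 tcp [ 0.4582 -0.0555  0.2573] F [-0.2  0.1  0. ] w 0.0854 tilt [ 0. -0. -1.] zhead -5.75 q7 -0.07
shift [0.0373 0.0074 0.0483] spin -0.0079 (deg -0.5)
```

View pics/wrist9.png

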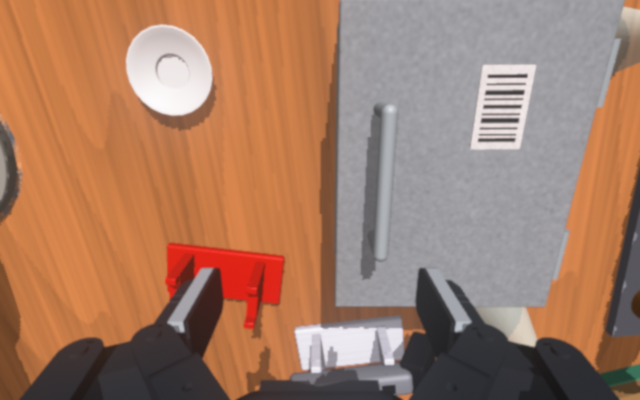

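```bash
python3 - <<'E'
from h import *
c=load("wrist9")
a,b=[onplane(c,*p,.1595) for p in [(387,107),(380,258)]];print(a,b,(a+b)/2,np.linalg.norm(a-b),np.degrees(np.arctan2((a-b)[1],(a-b)[0])))
for p in [(380,130),(384,180),(381,230)]: print(pix2world(c,*p))
E
```

```text
[0.51032898 0.00670813 0.1595    ] [ 0.50076357 -0.1089291   0.1595    ] [ 0.50554627 -0.05111049  0.1595    ] 0.11603216743323959 85.27130807367945
[ 0.50540629 -0.00874459  0.15670011]
[ 0.50599806 -0.04416384  0.16176118]
[ 0.50222556 -0.0836716   0.16168441]
```

```bash
python3 -m crank '0 0.002 0.016 -0.01 1; 0 0.005 0.032 -0.012 1; 0.01 0.0075 0.047 -0.012 1; 0.025 0.0075 0.047 -0.012 1; 0.04 0.0075 0.047 -0.012 1' 40; python3 -m crank '0.02 0 0 0 1; 0.035 0 0 0 1; 0.045 0 0 0 1; 0.045 0 0 0 1; 0.045 0 0 0 1' 40; python3 plan.py 0.506 -0.0525 0.1365 -5
```

```text
time_s: 14.12
eef_pos: [0.5069, -0.0523, 0.217]
tcp_rot: [0.031, 0.706, -0.03, 0.707]
ft_force: [0.1, 0.3, -0.7]
width: 0.0855
time_s: 14.53
eef_pos: [0.5056, -0.0524, 0.1723]
tcp_rot: [0.03, 0.707, -0.03, 0.706]
ft_force: [-1.0, 0.4, 0.3]
width: 0.0853
t 14.53 tcp [ 0.5056 -0.0524  0.1723] F [-1.   0.4  0.3] w 0.0853 tilt [-0.001  0.    -1.   ] zhead -4.91 q7 -0.12
shift [ 0.0358 -0.0001  0.0004] spin 0.0016 (deg 0.1)
```

```bash
python3 -m crank '0.012 0 0 0 1; 0.024 0 0 0 1; 0.036 0 0 0 1; 0.036 0 0 0 1; 0.036 0 0 0 0.7' 40; python3 -m crank '0 0 0 0 0.4; 0 0 0 0 0.2; 0 0 0 0 0; 0 0 0 0 0; 0 0 0 0 0' 40;  python3 -m crank '0 0 0 0 0; 0 0 0 0 0; 0 0 0 0 0; 0 0 0 0 0; 0 0 0 0 0' 40; python3 plan.py 0.506 -0.0525 0.1365 -5
```

```text
time_s: 14.95
eef_pos: [0.5061, -0.0524, 0.1371]
tcp_rot: [0.03, 0.706, -0.03, 0.707]
ft_force: [-0.5, 0.6, -0.5]
width: 0.0753
time_s: 15.37
eef_pos: [0.5071, -0.0524, 0.1369]
tcp_rot: [0.03, 0.705, -0.03, 0.708]
ft_force: [13.5, -1.1, -6.3]
width: 0.0125
time_s: 15.78
eef_pos: [0.5076, -0.0525, 0.137]
tcp_rot: [0.03, 0.705, -0.03, 0.708]
ft_force: [5.2, 0.0, -1.4]
width: 0.0106
t 15.78 tcp [ 0.5076 -0.0525  0.137 ] F [ 5.2  0.  -1.4] w 0.0106 tilt [ 0.004 -0.    -1.   ] zhead -4.89 q7 -0.14
shift [ 0.0005 -0.0001 -0.0016] spin 0.002 (deg 0.1)
```

```bash
python3 -m crank '-0.0088 0 0.0026 0 0; -0.0175 0 0.0056 0 0; -0.0288 0 0.0104 0 0; -0.0425 0 0.0174 0 0; -0.0554 0 0.0256 0 0' 40; python3 plan.py 0.5307 -0.0547 0.1915 -5;python3 -m crank '0 0 0 0 0; 0 0 0 0 0; 0 0 0 0 0; 0 0 0 0 0; 0 0 0 0 0' 40;  python3 plan.py 0.6002 -0.0611 0.2508 -5
```

```text
time_s: 16.2
eef_pos: [0.5304, -0.0548, 0.1904]
tcp_rot: [0.03, 0.708, -0.03, 0.705]
ft_force: [5.0, 0.2, -9.2]
width: 0.0106
t 16.2 tcp [ 0.5304 -0.0548  0.1904] F [ 5.   0.2 -9.2] w 0.0106 tilt [-0.003  0.    -1.   ] zhead -4.89 q7 -0.13
shift [-0.0011  0.0001  0.0003] spin 0.0019 (deg 0.1)
time_s: 16.62
eef_pos: [0.5304, -0.0548, 0.1905]
tcp_rot: [0.03, 0.707, -0.03, 0.706]
ft_force: [4.2, -2.1, -6.5]
width: 0.0104
t 16.62 tcp [ 0.5304 -0.0548  0.1905] F [ 4.2 -2.1 -6.5] w 0.0104 tilt [-0.002 -0.    -1.   ] zhead -4.88 q7 -0.13
shift [-0.0604 -0.0004  0.07  ] spin 0.0021 (deg 0.1)
```

```bash
python3 -m crank '-0.0122 0 0.0094 0 0; -0.0236 0 0.0197 0 0; -0.0359 0 0.0333 0 0; -0.0468 0 0.0482 0 0; -0.0546 0 0.0614 0 0' 40; python3 -m crank '-0.0042 0 0.0082 0 0; -0.0042 0 0.0082 0 0; -0.0042 0 0.0082 0 0; -0.0042 0 0.0082 0 0; -0.0042 0 0.0082 0 0' 40;  python3 plan.py 0.6002 -0.0611 0.2508 -5
python3 - <<'E'
from station import cams
from h import *
for n in ["scene","top"]:
    c=cams.read_camera(n); cv2.imwrite(f"pics/{n}10.png",c["pixels"][:,:,::-1]); np.savez(f"pics/{n}10.npz",**c)
a=cv2.imread("pics/scene10.png")[50:290,170:410]
cv2.imwrite("pics/sc10.png",cv2.resize(a,None,fx=2.5,fy=2.5))
E
```

```text
time_s: 17.03
eef_pos: [0.5879, -0.0604, 0.2477]
tcp_rot: [0.029, 0.71, -0.031, 0.703]
ft_force: [-9.5, -2.1, 8.3]
width: 0.0105
time_s: 17.45
eef_pos: [0.5969, -0.0613, 0.2531]
tcp_rot: [0.029, 0.709, -0.031, 0.704]
ft_force: [-7.4, -2.2, 10.7]
width: 0.0103
t 17.45 tcp [ 0.5969 -0.0613  0.2531] F [-7.4 -2.2 10.7] w 0.0103 tilt [-0.006 -0.002 -1.   ] zhead -4.91 q7 -0.13
shift [0.0023 0.0005 0.0033] spin 0.0015 (deg 0.1)
```

View pics/sc10.png

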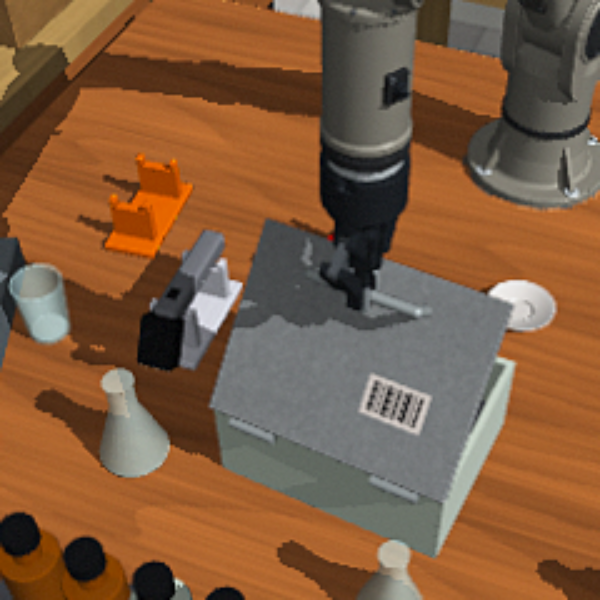

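View pics/top10.png

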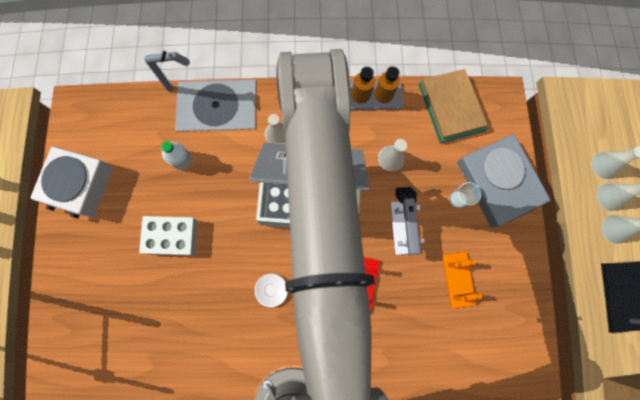

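The lid is up, held by the handle, and the scanner is at home at crop (185,300). I measure the lid angle from the depth.

```bash
cat > lid.py <<'E'
from station import cams,arm
from h import *
import sys
c=cams.read_camera("scene");W=cloud(c)
# lid region: away from arm: crop(290..470,330..440)-> full
b=W[190:225,270:350].reshape(-1,3);b=b[np.isfinite(b[:,0])]
for i in range(6):
    m=b.mean(0);u,s,vt=np.linalg.svd(b-m,full_matrices=False);n=vt[2]*np.sign(vt[2][2]);r=(b-m)@n
    b=b[abs(r)<max(.003,2*r.std())]
print(len(b),"normal",n,"angle",np.degrees(np.arccos(n[2])),"rms",r.std())
W=W.reshape(-1,3);P=c["pixels"].reshape(-1,3).astype(int)
m=(abs(W[:,2]-.088)<.006)&(W[:,0]>.36)&(W[:,0]<.6)&(W[:,1]>-.4)&(W[:,1]<-.25)&(P.sum(1)>200)
print("scanner",cv2.minAreaRect(W[m][:,:2].astype(np.float32)*1000))
o=arm.get_obs();print(o["time_s"],o["eef_pos"],o["ft_force"],o["width"],abs(o["joint_velocities"]).max())
E
python3 lid.py
```

```text
2581 normal [ 0.73857222 -0.07634101  0.66983813] angle 47.94542702701866 rms 0.0014075624806027874
scanner ((471.906005859375, -325.34344482421875), (148.95945739746094, 30.793169021606445), 1.9862163066864014)
17.6 [ 0.5968906  -0.06129838  0.25309337] [-7.33661438 -1.56525271 10.09614129] 0.010430524015391695 0.0012288204806187016
```

```bash
python3 -m crank '-0.001 0 0.001 0 0; -0.002 0 0.002 0 0; -0.003 0 0.003 0 0; -0.0045 0 0.0045 0 0; -0.0045 0 0.0045 0 0' 40;python3 -m crank '0 0 0 0 0; 0 0 0 0 0; 0 0 0 0 0; 0 0 0 0 0; 0 0 0 0 0' 40; python3 lid.py
```

```text
time_s: 18.02
eef_pos: [0.6017, -0.0618, 0.2556]
tcp_rot: [0.03, 0.709, -0.031, 0.704]
ft_force: [-6.4, -2.7, 4.6]
width: 0.0106
time_s: 18.43
eef_pos: [0.6017, -0.0618, 0.2556]
tcp_rot: [0.03, 0.709, -0.031, 0.704]
ft_force: [-5.5, -0.9, 4.0]
width: 0.0106
2532 normal [ 0.75860606 -0.07651526  0.64704116] angle 49.68111255421294 rms 0.0014069617065828076
scanner ((471.17333984375, -325.8061218261719), (147.8994903564453, 30.229618072509766), 2.5102508068084717)
18.4833 [ 0.60165212 -0.06176177  0.25552791] [-5.72051763 -1.73809572  3.34108113] 0.009986391932381405 0.0023024664942371525
```

```bash
for i in 1 2; do python3 -m crank '0 0 0 0 0; 0 0 0 0 0; 0 0 0 0 0; 0 0 0 0 0; 0 0 0 0 0' 40;done; python3 lid.py; python3 - <<'E'
from station import cams
import cv2
c=cams.read_camera("scene");cv2.imwrite("pics/fin.png",cv2.resize(c["pixels"][60:300,160:460,::-1],None,fx=2.6,fy=2.4))
E
```

```text
time_s: 18.9
eef_pos: [0.6017, -0.0618, 0.2556]
tcp_rot: [0.03, 0.709, -0.031, 0.704]
ft_force: [-5.8, -2.5, 3.1]
width: 0.0103
time_s: 19.32
eef_pos: [0.6017, -0.0618, 0.2556]
tcp_rot: [0.03, 0.709, -0.031, 0.704]
ft_force: [-5.9, -0.7, 3.6]
width: 0.0102
2534 normal [ 0.75777888 -0.07751703  0.64789064] angle 49.61724690386961 rms 0.0014075288596503118
scanner ((469.87457275390625, -326.3971862792969), (147.12332153320312, 30.16094970703125), 1.6044546365737915)
19.3667 [ 0.60166224 -0.06174077  0.25558648] [-5.30349327 -2.14693331  3.55407882] 0.010273440475031148 0.001107825674608338
```

View pics/fin.png

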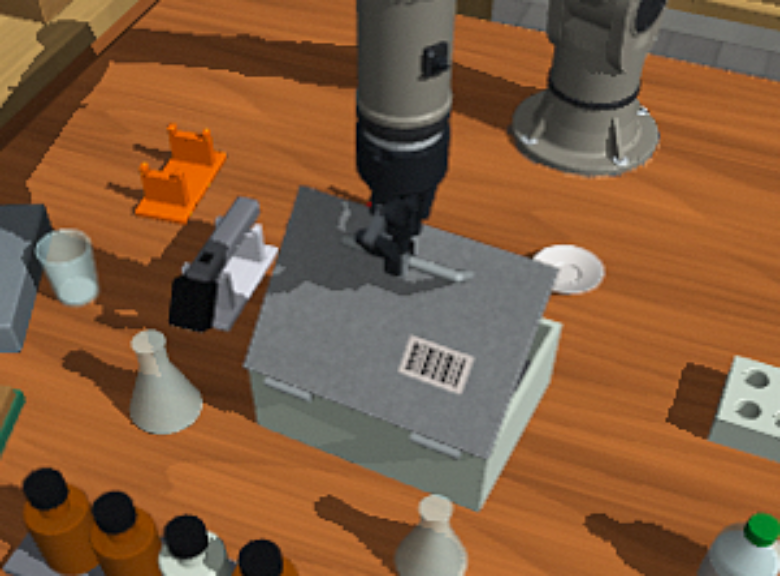

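The final picture shows the lid steady at about 49.6°, gripped at (405,262). The scanner is home at (215,265), and the flasks, beaker and bottle are all standing. Handing in.

```bash
python3 -c "
from station import arm
print(arm.close_job())"
```

```text
the job is handed in; nothing more can be done
None
```

I scanned the label with the lid shut, laid the scanner back in its stand, and handed the job in at 19.4 s with the gripper still holding the lid open. No verdict was reported.

- **Scan:** the window was about 9.1 cm from the middle of the label, held still for about 1.5 s. The wrist camera put the aim within 1 mm. The scene camera disagreed by about 4 mm sideways, so I aimed 2 mm between the two; both are inside the 13 mm limit.
- **Scanner:** it is back in the stand and let go, head at the same end. It lies within about 2 mm of where it started, and its handle top was at 0.0887 m (0.088 expected).
- **Lid:** camera depth gave 49.6° to 49.7° over the last second, and the arm did not move. The jaws read about 10 mm on the 12 mm bar. The wrist felt about 7 N because the arm's path did not quite match the hinge's swing. There was no slip.
- **Bystanders:** in the last picture the flasks and the beaker stand where they were. The bottle is partly cut off there, but it stood in its place in the full picture about 2 s earlier.

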